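Park the index plunger and close the hip joint model

TASK

On the hip-joint demonstration stand, pull up the sprung index plunger by its grip bar and twist it clockwise until it drops into its hidden rest notch, so that it stays retracted when you let go of it. Then slide the beechwood hip socket along the stand by its peg until it is fully home on the white ball, and let go. Feel your way and force nothing: do not strain the plunger in its slot or against its stop, do not ram the socket, and leave the other things where they are.

Things in the scene. Friction and masses are not known exactly. Their poses are not given: they have to be found in the camera images.
- stand: hip-joint demonstration stand, fixed: dark wooden board 360 x 170 x 18 mm lying on the rubber mat (mat top 3 mm above the bench). Origin under the board's centre, at mat level; z up, x along the board, the way the socket carriage slides towards the ball. Plunger axis on the centre line at x = -100 mm, carried by an aluminium bridge 84 mm square, 52 mm high
- sleeve_top (a point): centre of the top face of the closed brass sleeve (74 mm across, top 83 mm above the mat) round the plunger axis; axes as the stand. Hidden inside is a cam for the plunger's cross pin (4 mm thick, 30 mm off the axis): a deep slot at turn 0, then, 16 mm up, a level rim on which the pin can be turned clockwise. The rim is unbroken but for one rest notch, 7 mm deep and 6 mm wide
- cam_axis (a point): point on the plunger axis at the height of the slot's floor, 54 mm above the mat, axes as the stand. The rest notch cannot be seen and differs from stand to stand: its centre lies anywhere from 0.84 to 1.45 rad of turn. Let down on the rim, the pin rests there and the rim takes the spring's load; over the notch the load is back on the hand. More than a few degrees off, it stays up on the rim
- ball (a point): centre of the white femur head ball, 44 mm across, 75 mm above the mat, on the stand's centre line at x = +101 mm, held from behind by a femur neck
- knob: dark steel grip bar of the sprung index plunger, with its stem, above the brass sleeve. Bar 46 mm long (its own x) x 14 mm thick (its own y) x 34 mm high, spanning 96 to 130 mm above the mat while the plunger is down, along the board at turn 0. Origin on the plunger axis, at mat level while down. It only lifts along and turns about this vertical axis
- knob_grip (a point): point to grip: on the plunger axis in the grip bar, 15 mm below the bar's top (115 mm above the mat while the plunger is down; it rises with it). Same axes as knob (x along the bar)
- lift (a joint): how far the plunger is pulled up, m: 0 down, about 0.016 on the rim, about 0.009 in the rest notch, 0.021 hard stop against the sleeve's cap. A spring pulls it down with about 5 N at 0, rising to 10 N at the stop (plus about 1 N of weight)
- turn (a joint): turn of the grip bar, rad, positive clockwise seen from above: about 0 at the start; it can go on to 1.7
- socket: beechwood hip socket model on its slotted carriage plate: block with an open cup on the side that faces the ball, 60 mm wide, top 108 mm above the mat, a round upright peg 18 mm across and 32 mm high on top. Same axes as the stand; it only slides along the stand's x. While the plunger is down its nose sits in the carriage plate and locks it
- peg_grip (a point): point to grip on the axis of the upright peg of the socket model, 14 mm below its top (126 mm above the mat). Same axes as the stand
- slide (a joint): how far the socket carriage has slid towards the ball, m: 0 locked at the start, about 0.060 when the cup is fully home on the ball. Friction about 2 N, no spring
- ankle_bone: white ceramic ankle bone model, about 60 x 36 x 43 mm, loose on the mat. Bystander; origin at its underside
- stopper: green glass bottle stopper, 30 mm across, 43 mm tall, standing on the stand's board. Bystander; origin at its underside
- resin_hand: white resin hand model lying on the mat, about 200 mm long, 45 mm high. Bystander; origin at its underside
- pointer: tin pointer with a wooden grip lying on the mat, about 345 mm long, 16 mm high. Bystander; origin at its underside
- vertebra: small white ceramic vertebra, about 46 mm across, 20 mm high, standing on the stand's board. Bystander; origin at its underside
- jar: corked glass jar, 52 mm across, 65 mm tall, on the mat. Bystander; origin at its underside
- loupe: brass ring (loupe mount), 48 mm across, 18 mm high, on the mat. Bystander; origin at its underside

How it is judged:
By the outcome, as a careful person would: the job done as asked, in the order asked, and still so for the second after the job is handed in, with the robot touching nothing.
It also fails if it takes over 72 s, if anything falls off the work surface, if the arm or the gripper's body presses on something with over 40 N, if the wrist force passes 120 N, or if a joint passes its speed limit or range.

ROBOT

A 7-joint arm with a two-finger parallel gripper is mounted at the origin on the work surface. World frame = base frame: x ahead of the robot, y to its left, z up, the work surface at z = 0. Lengths are in mm, angles in rad, forces in N, time in s.
With the tool pointing down it reaches from about 400 to 875 mm from the base axis. Payload 6.5 kg.
Tool frame: the origin (TCP) lies midway between the tips of the shut fingers; the grasp point (between the pads) lies 19 mm behind it (bot.grasp_offset is the distance from the TCP to the grasp point, in mm); z points along the fingers, y is the line along which they close (so a half turn about z gives the same grasp; the last joint's range is limited). The gripper opens to 88 mm and grips with 3 to 60 N. Pads are 18 mm wide; open, the fingers measure 123 mm over their backs; the gripper's body (75 mm by 187 mm) begins 45 mm behind the grasp point.
Start: joints at [-1.368, 0.536, -0.004, 1.538, 0.003, 1.067, -0.071], TCP at [172.62, 626.652, 209.216] pointing down, gripper open.
Joint ranges: [-2.7, 2.7], [-0.37, 2.16], [-1.27, 1.26], [0.24, 2.4], [-1.31, 4.45], [0.19, 1.91], [-2.76, 2.76]. Speed limits (rad/s): [2.39, 2.39, 3.14, 3.14, 3.14, 3.14, 3.14].

INTERFACE

Orientations are given as a unit quaternion [w, x, y, z].
In Python, from plant import telemetry, optics, bot gives the robot as it stands. The module is installed in compiled form; this text tells all that it offers.
- The arm moves only by the tool apply_moves, never from a script. Its argument "motion" is a list of rows, each a list of 3 entries, a list of its own where there are three numbers: the opening, from 0 (shut) to 1 (fully open), then the shift along the tool's x, y, z as a fraction of full scale, then the turn, a rotation vector about the tool's x, y, z as a fraction of full scale. A call has 1 to 10 rows; each row is the pose to reach, as a shift and turn from the pose commanded when the call began, along the tool's axes at that moment, turning the shorter way round; what a row does not reach only later rows make up. Full scale, the value 1, is 200 mm for a shift and 180 degrees for a turn. A row lasts 1/8 s, in which the tool goes at most 62.5 mm and 10.7 degrees, less where a joint would pass 70% of its speed; a pose out of reach is approached as far as the arm can. A call with a number of a shift or a turn outside -1 to 1 is refused whole. A call with a gripper value outside its range is refused whole. The fingers move at their own pace and stop on an object; "force" is the grip in N (left out, the last holds). Time passes only in rows, so rows that repeat a pose let the fingers close. It gives the time, the measured TCP pose, the force, the opening and the grip force at its end, in the units of the state.
- telemetry.read_state(): the state, without advancing time (a new reading comes with each control period).
- optics.snapshot(name): name is "scene" or "top" or "wrist"; returns the picture (384x512x3 uint8, red, green, blue); there is no depth.
- optics.camera_model(name): a dict with "intrinsics" (3x3 intrinsics, pixels), "k1" (the pictures are not rectified: a ray, as slopes to the right and down, at radius r is drawn at 1 + k1 r^2 times it, then the intrinsics apply), "xyz" and "orientation" of the camera in the world. Camera axes: x right, y up, looking along -z (the intrinsics and any distortion apply to the point x, -y, -z); pixel columns grow to the right and rows downward; lengths in mm; the calibration is good to about 2 mm. A picture is of the moment at which its call begins: read the wrist's pose just before it. camera_model takes no time and is no camera call; for the wrist camera it gives the pose at the moment of the call.
- bot.finish_job(): hands the job in; it is judged then, once.
Trained networks look in the newest picture that a camera, given by its name, has taken for a name from the list of things; names that differ only in an ending like _2 or _b are one class to them, and where a whole thing is asked for, a point or a joint stands for the part that bears it (a point fixed in the world has none). Each returns a list of dicts, best first, with "p" (0 to 1); they miss things now and then, are a little off and sometimes report something else, mostly with a low value. They report only what shows in the picture. A call takes as long as a camera call.
- optics.trace(camera, name): "pixels" (384x512 bool, what is visible of it) and "centre" ([column, row] in pixels, amid what is visible of it).
The state is a dict: "clock": time; "joints": joint angles; "qd": joint speeds; "effort": joint torques, N m; "tcp_pos": TCP position; "tcp_rot": TCP orientation; "force": force on the tool from outside, world axes, zero at the start; "wrist_torque": the same for the moment, N m; "gripper_width": finger opening in mm; "grip_force": force on a finger pad.
Only numpy, scipy, OpenCV 4.12 (cv2) and the standard library are available. Lean on these libraries where they do the work, as an engineer would, in place of code of your own. Each camera call takes 0.05 s, during which the arm holds its last target. There are 200 camera calls.

## Working session

There is one attempt and no reset: what is moved stays moved. The work goes in short steps, Python scripts to look and compute and a tool call to move; the robot and the scene stay as the last step left them, time stands still between calls to the robot, and variables do not carry over. Pictures are saved under pics/ and viewed, at most 10 in all, crops included, and the job is handed in when it is done.

Besides the shell and the picture viewer there is one more tool, called after "Call:" as a command line: name --argument value ..., lists and objects as JSON in quotes. apply_moves: Moves the arm, as the interface text tells. Its arguments: {"type":"object","properties":{"motion":{"type":"array"},"force":{"type":"number"}},"required":["motion"]}

```bash
mkdir -p pics
cat > h.py <<'E'
import numpy as np, cv2
from scipy.spatial.transform import Rotation as R
from plant import telemetry, optics, bot
def rot(q): return R.from_quat([q[1],q[2],q[3],q[0]])
def ray(cam,px,m=None):
    m=m or optics.camera_model(cam); K=np.array(m["intrinsics"],float)
    u=cv2.undistortPoints(np.array([[px]],float),K,np.array([m["k1"],0,0,0,0.]))[0,0]
    # exact inverse by iteration of the forward model
    return np.array(m["xyz"],float), rot(m["orientation"]).apply([u[0],-u[1],-1.])
def onz(cam,px,z,m=None):
    o,d=ray(cam,px,m); return o+d*(z-o[2])/d[2]
def proj(cam,P,m=None):
    m=m or optics.camera_model(cam); K=np.array(m["intrinsics"],float)
    c=rot(m["orientation"]).inv().apply(np.atleast_2d(P)-np.array(m["xyz"],float))
    s=np.c_[c[:,0],-c[:,1]]/-c[:,2:]; r2=(s**2).sum(1,keepdims=True)
    s=s*(1+m["k1"]*r2); return s@np.array([[K[0,0],0],[0,K[1,1]]]).T+K[:2,2]
def snap(cam,f=None):
    im=optics.snapshot(cam)
    if f: cv2.imwrite("pics/"+f,im[:,:,::-1])
    return im
E
python3 - <<'E'
from h import *
for c in("top","scene"):
    snap(c,c+"0.png"); m=optics.camera_model(c); print(c,m)
    for n in("knob","socket","stand","ball","stopper","vertebra"):
        for r in optics.trace(c,n)[:2]:
            ys,xs=np.nonzero(r["pixels"]); print(n,round(r["p"],2),r["centre"],len(xs), cv2.minAreaRect(np.c_[xs,ys].astype(np.float32)))
s=telemetry.read_state();print(s)
im=np.hstack([cv2.imread("pics/top0.png"),cv2.imread("pics/scene0.png")]);cv2.imwrite("pics/both.png",cv2.resize(im,(800,300)))
E
```

```text
top {'intrinsics': array([[408.38478145,   0.        , 258.28652187],
       [  0.        , 408.38478145, 194.17006004],
       [  0.        ,   0.        ,   1.        ]]), 'k1': 0.029855662606837214, 'xyz': array([499.99312959,  21.31509182, 910.13536284]), 'orientation': array([ 0.70815765,  0.04403056, -0.03542476, -0.70378913])}
knob 0.61 [338.2, 236.7] 193 ((335.5, 239.5), (9.0, 25.0), 90.0)
socket 0.9 [284.6, 234.4] 1194 ((286.9889831542969, 234.66592407226562), (43.5699462890625, 30.864816665649414), 3.814074993133545)
stand 0.93 [283.1, 232.8] 12703 ((281.9634094238281, 235.3292694091797), (167.63507080078125, 80.83589172363281), 6.34019136428833)
ball 0.7 [283.9, 233.6] 12573 ((281.9971923828125, 235.27557373046875), (167.52114868164062, 79.07865905761719), 6.29681921005249)
stopper 0.69 [298.1, 204.2] 150 ((295.5, 204.5), (13.0, 13.0), 90.0)
stopper 0.69 [387.5, 223.8] 315 ((393.0, 227.0), (22.0, 22.0), 90.0)
vertebra 0.65 [255.3, 259.0] 279 ((258.5, 259.5), (19.0, 19.0), 90.0)
vertebra 0.65 [334.1, 238.2] 185 ((335.55584716796875, 239.21824645996094), (25.22145652770996, 
[... 1318 characters left out ...]
.7, 'joints': array([-1.36821139,  0.53640747, -0.00438333,  1.53790275,  0.00261066,
        1.06728295, -0.07115073]), 'qd': array([ 0.00055528, -0.00011421,  0.0008584 , -0.0014575 ,  0.00081458,
        0.00010613, -0.00088901]), 'effort': array([-1.02015161e-03, -5.70756304e+01,  9.90039669e-01, -2.51876915e+01,
       -5.60913607e-02,  1.08981680e-02,  4.71135229e-05]), 'tcp_pos': array([172.6266621 , 626.65426999, 209.21012976]), 'tcp_rot': array([2.33935058e-05, 1.33950319e-01, 9.90988048e-01, 1.06581262e-06]), 'force': array([-0.67954579, -0.5034376 , -0.12209062]), 'wrist_torque': array([ 0.00544462, -0.06260709, -0.00770793]), 'grip_force': 0.0, 'gripper_width': 88.34133823451232}
```

View pics/top0.png

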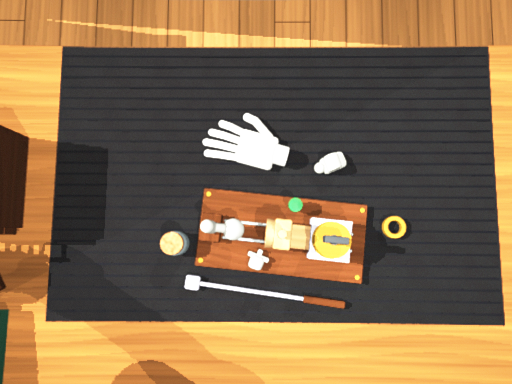

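View pics/scene0.png

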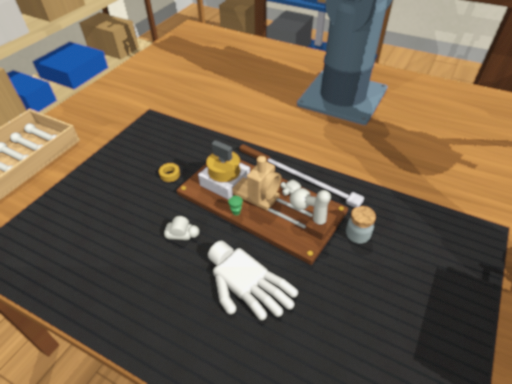

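The top view shows the knob bar near (336,239), the socket near (287,235), the ball near (233,229) and the board screws at (208,194), (362,210), (357,277) and (200,260). The stand's x runs to the image left.

Run:
```python
from h import *
m=optics.camera_model("top")
c=[onz("top",p,21,m) for p in((208,194),(362,210),(357,277),(200,260))]
ctr=np.mean(c,0); d=(c[0]+c[3]-c[1]-c[2])[:2]; yaw=np.arctan2(d[1],d[0]); print("ctr",ctr,"yaw",yaw,np.linalg.norm(d)/2)
ex=np.array([np.cos(yaw),np.sin(yaw)])
im=cv2.imread("pics/top0.png"); hsv=cv2.cvtColor(im,cv2.COLOR_BGR2HSV)
k=((hsv[...,0]>20)&(hsv[...,0]<35)&(hsv[...,1]>150)&(hsv[...,2]>120)).astype(np.uint8); k[:,:305]=0;k[:,365:]=0;k[:215]=0;k[268:]=0
ys,xs=np.nonzero(k); (cx,cy),r=cv2.minEnclosingCircle(np.c_[xs,ys].astype(np.float32)); sl=onz("top",(cx,cy),86,m); print("sleeve",cx,cy,r,sl)
b=onz("top",(233.5,229.5),80,m);print("ball",b)
kn=onz("top",(335.5,239.3),133,m);print("knob",kn)
print("pred plunger",ctr[:2]-100*ex,"pred ball",ctr[:2]+101*ex)
```

```text
ctr [512.03521529 -18.01882973  21.        ] yaw 1.472573565168855 337.47722171616084
sleeve 332.1099548339844 239.75759887695312 19.090343475341797 [ 502.12888233 -116.51556257   86.        ]
ball [521.35371505  81.50259646  80.        ]
knob [ 502.91497092 -115.03121344  133.        ]
pred plunger [ 502.22872526 -117.53683189] pred ball [521.93977022  82.49435245]
```

Call:
apply_moves --motion '[[1,[-0.95,-0.85,0],[0,0,0.25]],[1,[-0.95,-0.85,0],[0,0,0.25]],[1,[-0.95,-0.85,0],[0,0,0.25]],[1,[-0.95,-0.85,0],[0,0,0.25]],[1,[-0.95,-0.85,0],[0,0,0.25]],[1,[-0.95,-0.85,0],[0,0,0.25]]]'

```text
clock: 1.45
tcp_pos: [310.4, 412.9, 209.5]
tcp_rot: [-0.0, 0.503, 0.865, 0.0]
force: [-1.0, 0.4, -0.3]
gripper_width: 88.1
grip_force: 0.0
```

```bash
cat >> h.py <<'E'
def togo(p,yang,s=None):
    """fractions to reach TCP world p (mm), tool down with tool y at world angle yang"""
    s=s or telemetry.read_state(); T=rot(s["tcp_rot"])
    y=np.array([np.cos(yang),np.sin(yang),0]); z=np.array([0,0,-1.]); x=np.cross(y,z)
    G=R.from_matrix(np.c_[x,y,z])
    print("t",round(s["clock"],2),"tcp",s["tcp_pos"].round(1),"F",s["force"].round(1),"j7",s["joints"][6].round(2))
    print("shift",(T.inv().apply(np.array(p)-s["tcp_pos"])/200).round(4),"turn",((T.inv()*G).as_rotvec()/np.pi).round(4))
E
python3 -c "
from h import *
togo((502.3,-116.5,230),-0.098); togo((560,150,220),-0.098)"
```

```text
t 1.45 tcp [310.4 412.9 209.5] F [-1.   0.4 -0.3] j7 -0.42
shift [-2.7749 -0.4758 -0.1049] turn [ 1.000e-04 -3.000e-04  1.959e-01]
t 1.45 tcp [310.4 412.9 209.5] F [-1.   0.4 -0.3] j7 -0.42
shift [-1.7597  0.4341 -0.0537] turn [ 1.000e-04 -3.000e-04  1.959e-01]
```

Call:
apply_moves --motion '[[1,[-1,0,-0.1],[0,0,0.1]],[1,[-1,0,-0.1],[0,0,0.1]],[1,[-1,0,-0.1],[0,0,0.1]],[1,[-1,0,-0.1],[0,0,0.1]]]'

```text
clock: 1.95
tcp_pos: [411.1, 236.9, 229.9]
tcp_rot: [0.0, 0.633, 0.774, 0.001]
force: [-1.1, 0.3, 0.1]
gripper_width: 88.3
grip_force: 0.0
```

```bash
python3 -c "
from h import *
togo((502.3,-116.5,230),-0.098)"
```

```text
t 1.95 tcp [411.1 236.9 229.9] F [-1.1  0.3  0.1] j7 -0.32
shift [-1.8223e+00  9.4500e-02 -5.0000e-04] turn [ 0.0005 -0.      0.0951]
```

Call:
apply_moves --motion '[[1,[-1,0.05,0],[0,0,0.095]],[1,[-1,0.05,0],[0,0,0.095]],[1,[-1,0.05,0],[0,0,0.095]],[1,[-1,0.05,0],[0,0,0.095]]]'

```text
clock: 2.45
tcp_pos: [460.4, 43.0, 229.4]
tcp_rot: [0.0, 0.741, 0.672, 0.0]
force: [-1.2, 0.5, -0.2]
gripper_width: 88.6
grip_force: 0.0
```

```bash
python3 -c "
from h import *
togo((502.3,-116.5,230),-0.098)"
```

```text
t 2.45 tcp [460.4  43.  229.4] F [-1.2  0.5 -0.2] j7 -0.15
shift [-0.7732  0.2861 -0.0023] turn [0.0003 0.0002 0.0002]
```

Call:
apply_moves --motion '[[1,[-0.773,0.286,0],[0,0,0]],[1,[-0.773,0.286,0],[0,0,0]],[1,[-0.773,0.286,0],[0,0,0]],[1,[-0.773,0.286,0],[0,0,0]]]'

```text
clock: 2.95
tcp_pos: [502.8, -115.2, 229.0]
tcp_rot: [0.0, 0.74, 0.672, -0.0]
force: [-0.2, 1.3, -0.3]
gripper_width: 87.9
grip_force: 0.0
```

Run:
```python
from h import *
m=optics.camera_model("wrist"); im=snap("wrist","w1.png"); print(m)
for r in optics.trace("wrist","knob")[:3]:
    ys,xs=np.nonzero(r["pixels"]); print(r["p"],r["centre"],cv2.minAreaRect(np.c_[xs,ys].astype(np.float32)))
yaw=1.4726;ex=np.array([np.cos(yaw),np.sin(yaw)]);ey=np.array([-ex[1],ex[0]]);c=np.array([502.3,-116.5])
P=[np.r_[c+a*ex+b*ey,133] for a,b in((23,7),(23,-7),(-23,-7),(-23,7))]
print(proj("wrist",P,m).round(1)); togo((502.3,-116.5,99),-0.098)
v=im.copy(); cv2.polylines(v,[proj("wrist",P,m).round().astype(np.int32)],True,(255,0,0)); cv2.imwrite("pics/w1o.png",v[:,:,::-1])
```

```text
{'intrinsics': array([[304.92815753,   0.        , 257.21450562],
       [  0.        , 304.92815753, 190.9937741 ],
       [  0.        ,   0.        ,   1.        ]]), 'k1': -0.06643717656695948, 'xyz': array([509.41996157, -34.8690779 , 404.11643663]), 'orientation': array([ 0.98658329, -0.15615901,  0.00732991, -0.04705371])}
0.66 [255.2, 178.4] ((256.5, 180.0), (52.0, 19.0), 90.0)
[[250.2 160.4]
 [265.7 160.5]
 [265.1 207.9]
 [250.4 207.9]]
t 3.05 tcp [ 502.2 -112.1  228.7] F [ 0.   0.3 -0.1] j7 0.26
shift [-0.0226  0.0031  0.6484] turn [-0.0003 -0.0003  0.0018]
```

View pics/w1o.png

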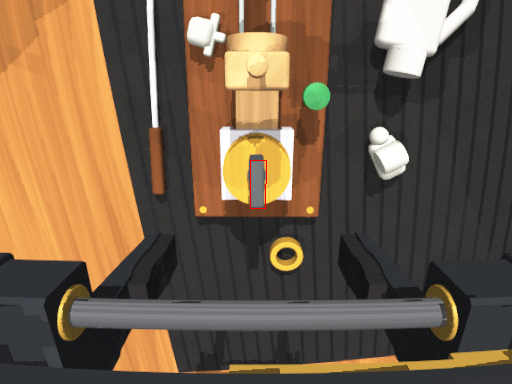

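The red box (my estimate) lies on the bar at about (257,183), within 1–2 mm. The bar runs along the image column direction as expected. Next I descend.

Call:
apply_moves --motion '[[1,[0,0,0],[0,0,0]],[1,[0,0,0.3],[0,0,0]],[1,[0,0,0.5],[0,0,0]],[0.5,[0,0,0.5],[0,0,0]],[0.5,[0,0,0.5],[0,0,0]]]'

```text
clock: 3.68
tcp_pos: [502.7, -114.3, 130.6]
tcp_rot: [0.001, 0.74, 0.673, 0.001]
force: [0.1, 0.1, 0.9]
gripper_width: 70.0
grip_force: 0.0
```

```bash
python3 -c "
from h import *
togo((501.8,-116.5,99),-0.098)"
```

```text
t 3.67 tcp [ 502.7 -114.3  130.6] F [0.1 0.1 0.9] j7 0.37
shift [-0.0112 -0.0037  0.1581] turn [ 0.0006 -0.0001  0.001 ]
```

Call:
apply_moves --motion '[[0.5,[-0.011,-0.004,0.08],[0,0,0]],[0.5,[-0.011,-0.004,0.158],[0,0,0]],[0.4,[-0.011,-0.004,0.158],[0,0,0]],[0.3,[-0.011,-0.004,0.158],[0,0,0]],[0.25,[-0.011,-0.004,0.158],[0,0,0]]]' --force 8

```text
clock: 4.3
tcp_pos: [500.9, -117.1, 98.0]
tcp_rot: [0.0, 0.74, 0.672, 0.0]
force: [-0.4, 0.0, 0.2]
gripper_width: 22.3
grip_force: 0.0
```

Call:
apply_moves --motion '[[0.2,[0,0,0],[0,0,0]],[0.15,[0,0,0],[0,0,0]],[0.1,[0,0,0],[0,0,0]],[0.05,[0,0,0],[0,0,0]],[0.05,[0,0,0],[0,0,0]]]' --force 8

```text
clock: 4.92
tcp_pos: [501.2, -117.1, 97.9]
tcp_rot: [0.0, 0.74, 0.672, 0.0]
force: [2.8, -0.2, 1.3]
gripper_width: 13.8
grip_force: 8.0
```

```bash
python3 -c "
from h import *
s=telemetry.read_state();print(s['gripper_width'],s['grip_force'],s['wrist_torque'])
togo((501.8,-116.5,99),-0.098)"
```

```text
13.774830910814375 8.000043332576752 [-0.16276268 -0.40647572  0.04971554]
t 4.92 tcp [ 501.2 -117.1   97.9] F [ 2.8 -0.2  1.3] j7 0.41
shift [ 0.0033  0.0028 -0.0056] turn [0.0004 0.0001 0.0007]
```

Call:
apply_moves --motion '[[0,[0,0.003,0],[0,0,0]],[0,[0,0.003,0],[0,0,0]],[0,[0,0.003,-0.02],[0,0,0]],[0,[0,0.003,-0.04],[0,0,0]],[0,[0,0.003,-0.04],[0,0,0]]]' --force 35

```text
clock: 5.55
tcp_pos: [500.9, -116.8, 105.5]
tcp_rot: [-0.0, 0.74, 0.672, -0.0]
force: [4.2, 0.4, -7.5]
gripper_width: 13.1
grip_force: 35.0
```

```bash
cat > st.py <<'E'
from h import *
s=telemetry.read_state();x,y=rot(s['tcp_rot']).apply([0,1,0])[:2]
print("t",round(s["clock"],2),"tcp",s["tcp_pos"].round(2),"F",s["force"].round(2),"M",s["wrist_torque"].round(3),"w",round(s["gripper_width"],1),"turn",round(-0.098-np.arctan2(y,x),3),"j7",s["joints"][6].round(2))
E
python3 st.py
```

```text
t 5.55 tcp [ 500.93 -116.78  105.51] F [ 4.18  0.44 -7.49] M [-0.083 -0.696 -0.062] w 13.1 turn -0.002 j7 0.4
```

Call:
apply_moves --motion '[[0,[0,0.005,0],[0,0,0]],[0,[0,0.005,-0.02],[0,0,0]],[0,[0,0.005,-0.04],[0,0,0]],[0,[0,0.005,-0.05],[0,0,0]],[0,[0,0.005,-0.05],[0,0,0]]]'

```text
clock: 6.18
tcp_pos: [501.6, -116.9, 115.5]
tcp_rot: [-0.0, 0.74, 0.672, -0.0]
force: [0.6, -0.1, -9.4]
gripper_width: 13.2
grip_force: 35.0
```

```bash
python3 st.py
```

```text
t 6.17 tcp [ 501.55 -116.94  115.51] F [ 0.63 -0.15 -9.44] M [0.079 0.009 0.048] w 13.2 turn -0.002 j7 0.39
```

Call:
apply_moves --motion '[[0,[0,0,-0.003],[0,0,0]],[0,[0,0,-0.003],[0,0,0.015]],[0,[0,0,-0.003],[0,0,0.03]],[0,[0,0,-0.003],[0,0,0.03]]]'

```text
clock: 6.68
tcp_pos: [501.7, -117.0, 116.0]
tcp_rot: [-0.0, 0.771, 0.637, -0.0]
force: [0.3, 1.1, -10.1]
gripper_width: 13.2
grip_force: 35.0
```

```bash
python3 st.py
```

```text
t 6.67 tcp [ 501.74 -116.98  116.01] F [  0.34   1.09 -10.06] M [0.087 0.077 0.014] w 13.2 turn 0.092 j7 0.31
```

Call:
apply_moves --motion '[[0,[0,0,0],[0,0,0.04]],[0,[0,0,0],[0,0,0.08]],[0,[0,0,0],[0,0,0.12]],[0,[0,0,0],[0,0,0.16]],[0,[0,0,0],[0,0,0.2]],[0,[0,0,0],[0,0,0.2]]]'

```text
clock: 7.42
tcp_pos: [502.0, -117.0, 116.1]
tcp_rot: [0.0, 0.93, 0.368, -0.0]
force: [-0.0, -0.0, -10.7]
gripper_width: 13.4
grip_force: 35.0
```

```bash
python3 st.py
```

```text
t 7.42 tcp [ 502.01 -117.03  116.09] F [ -0.02  -0.03 -10.71] M [ 0.054  0.115 -0.022] w 13.4 turn 0.718 j7 -0.2
```

Call:
apply_moves --motion '[[0,[0,0,0.004],[0,0,0]],[0,[0,0,0.007],[0,0,0]],[0,[0,0,0.007],[0,0,0]]]'

```text
clock: 7.8
tcp_pos: [502.1, -117.1, 114.8]
tcp_rot: [-0.0, 0.93, 0.368, -0.0]
force: [-0.0, 0.6, -10.0]
gripper_width: 13.2
grip_force: 35.0
```

```bash
python3 st.py
```

```text
t 7.8 tcp [ 502.08 -117.09  114.8 ] F [ -0.04   0.62 -10.01] M [ 0.087  0.25  -0.004] w 13.2 turn 0.72 j7 -0.2
```

Call:
apply_moves --motion '[[0,[0,0,0.003],[0,0,0]],[0,[0,0,0.005],[0,0,0]],[0,[0,0,0.005],[0,0,0]]]'

```text
clock: 8.18
tcp_pos: [502.2, -117.2, 114.1]
tcp_rot: [-0.0, 0.93, 0.367, 0.0]
force: [-2.1, 1.0, -4.0]
gripper_width: 13.4
grip_force: 35.0
```

```bash
python3 st.py
```

```text
t 8.18 tcp [ 502.22 -117.18  114.06] F [-2.12  1.02 -4.04] M [0.218 0.542 0.012] w 13.4 turn 0.721 j7 -0.2
```

Call:
apply_moves --motion '[[0,[0,0,-0.007],[0,0,0]],[0,[0,0,-0.007],[0,0,0.028]],[0,[0,0,0],[0,0,0.028]],[0,[0,0,0],[0,0,0.028]]]'

```text
clock: 8.68
tcp_pos: [502.3, -117.3, 114.0]
tcp_rot: [0.0, 0.945, 0.327, 0.0]
force: [-1.8, 0.9, -4.2]
gripper_width: 13.2
grip_force: 35.0
```

Call:
apply_moves --motion '[[0,[0,0,-0.007],[0,0,0]],[0,[0,0,-0.007],[0,0,0.014]],[0,[0,0,0],[0,0,0.014]],[0,[0,0,0],[0,0,0.014]]]'

```text
clock: 9.18
tcp_pos: [502.3, -117.3, 114.0]
tcp_rot: [0.0, 0.952, 0.305, 0.0]
force: [-1.2, 0.2, -3.0]
gripper_width: 13.5
grip_force: 35.0
```

Call:
apply_moves --motion '[[0,[0,0,-0.007],[0,0,0]],[0,[0,0,-0.007],[0,0,0.014]],[0,[0,0,0],[0,0,0.014]],[0,[0,0,0],[0,0,0.014]]]'

```text
clock: 9.68
tcp_pos: [502.2, -117.2, 114.0]
tcp_rot: [0.0, 0.959, 0.284, 0.0]
force: [-1.4, 0.2, -4.6]
gripper_width: 13.3
grip_force: 35.0
```

Call:
apply_moves --motion '[[0,[0,0,-0.007],[0,0,0]],[0,[0,0,-0.007],[0,0,0.014]],[0,[0,0,0],[0,0,0.014]],[0,[0,0,0],[0,0,0.014]]]'

```text
clock: 10.18
tcp_pos: [502.2, -117.2, 113.7]
tcp_rot: [0.0, 0.965, 0.263, -0.0]
force: [-0.4, -0.2, -8.4]
gripper_width: 13.2
grip_force: 35.0
```

```bash
python3 st.py
```

```text
t 10.18 tcp [ 502.17 -117.16  113.71] F [-0.4  -0.21 -8.41] M [-0.05   0.2   -0.042] w 13.2 turn 0.94 j7 -0.38
```

Call:
apply_moves --motion '[[0,[0,0,-0.007],[0,0,0]],[0,[0,0,-0.007],[0,0,0.007]],[0,[0,0,0],[0,0,0.007]],[0,[0,0,0],[0,0,0.007]]]'

```text
clock: 10.68
tcp_pos: [502.2, -117.1, 113.7]
tcp_rot: [0.0, 0.968, 0.252, -0.0]
force: [0.7, 0.5, -9.0]
gripper_width: 13.5
grip_force: 35.0
```

Call:
apply_moves --motion '[[0,[0,0,-0.007],[0,0,0]],[0,[0,0,-0.007],[0,0,0.007]],[0,[0,0,0],[0,0,0.007]],[0,[0,0,0],[0,0,0.007]]]'

```text
clock: 11.18
tcp_pos: [502.2, -117.1, 113.7]
tcp_rot: [0.0, 0.97, 0.242, -0.0]
force: [0.0, 0.3, -9.6]
gripper_width: 13.0
grip_force: 35.0
```

Call:
apply_moves --motion '[[0,[0,0,-0.007],[0,0,0]],[0,[0,0,-0.007],[0,0,0.007]],[0,[0,0,0],[0,0,0.007]],[0,[0,0,0],[0,0,0.007]]]'

```text
clock: 11.68
tcp_pos: [502.2, -117.1, 113.7]
tcp_rot: [0.0, 0.973, 0.231, -0.0]
force: [-0.8, -0.2, -8.5]
gripper_width: 13.5
grip_force: 35.0
```

```bash
python3 st.py
```

```text
t 11.68 tcp [ 502.17 -117.14  113.74] F [-0.83 -0.24 -8.48] M [ 0.075  0.204 -0.037] w 13.5 turn 1.006 j7 -0.43
```

Call:
apply_moves --motion '[[0,[0,0,-0.007],[0,0,0]],[0,[0,0,-0.007],[0,0,0.007]],[0,[0,0,0],[0,0,0.007]],[0,[0,0,0],[0,0,0.007]]]'

```text
clock: 12.18
tcp_pos: [502.2, -117.1, 113.7]
tcp_rot: [0.0, 0.975, 0.22, -0.0]
force: [0.4, -0.0, -10.0]
gripper_width: 13.2
grip_force: 35.0
```

Call:
apply_moves --motion '[[0,[0,0,-0.007],[0,0,0]],[0,[0,0,-0.007],[0,0,0.007]],[0,[0,0,0],[0,0,0.007]],[0,[0,0,0],[0,0,0.007]]]'

```text
clock: 12.68
tcp_pos: [502.2, -117.2, 113.8]
tcp_rot: [0.0, 0.978, 0.21, 0.0]
force: [-0.3, -0.3, -9.5]
gripper_width: 13.2
grip_force: 35.0
```

```bash
python3 st.py
```

```text
t 12.68 tcp [ 502.2  -117.16  113.78] F [-0.28 -0.31 -9.46] M [-0.037  0.236 -0.006] w 13.2 turn 1.05 j7 -0.47
```

Call:
apply_moves --motion '[[0,[0,0,-0.007],[0,0,0]],[0,[0,0,-0.007],[0,0,0.01]],[0,[0,0,0],[0,0,0.01]],[0,[0,0,0],[0,0,0.01]]]'

```text
clock: 13.18
tcp_pos: [502.2, -117.2, 113.9]
tcp_rot: [0.0, 0.981, 0.194, 0.0]
force: [-0.9, 1.0, -6.8]
gripper_width: 13.2
grip_force: 35.0
```

Call:
apply_moves --motion '[[0,[0,0,-0.007],[0,0,0]],[0,[0,0,-0.007],[0,0,0.01]],[0,[0,0,0],[0,0,0.01]],[0,[0,0,0],[0,0,0.01]]]'

```text
clock: 13.68
tcp_pos: [502.2, -117.3, 114.0]
tcp_rot: [-0.0, 0.984, 0.179, 0.0]
force: [-0.9, -0.1, -4.4]
gripper_width: 13.1
grip_force: 35.0
```

Call:
apply_moves --motion '[[0,[0,0,-0.007],[0,0,0]],[0,[0,0,-0.007],[0,0,0.01]],[0,[0,0,0],[0,0,0.01]],[0,[0,0,0],[0,0,0.01]]]'

```text
clock: 14.18
tcp_pos: [502.2, -117.3, 114.0]
tcp_rot: [-0.0, 0.987, 0.163, 0.0]
force: [-2.0, -0.0, -3.3]
gripper_width: 12.9
grip_force: 35.0
```

```bash
python3 st.py
```

```text
t 14.18 tcp [ 502.24 -117.28  114.04] F [-2.   -0.02 -3.27] M [ 0.059  0.473 -0.035] w 12.9 turn 1.145 j7 -0.54
```

Call:
apply_moves --motion '[[0,[0,0,-0.007],[0,0,0]],[0,[0,0,-0.007],[0,0,-0.045]],[0,[0,0,0],[0,0,-0.045]],[0,[0,0,0.006],[0,0,-0.045]],[0,[0,0,0.01],[0,0,-0.045]],[0,[0,0,0.01],[0,0,-0.045]]]'

```text
clock: 14.92
tcp_pos: [502.2, -117.1, 111.7]
tcp_rot: [0.0, 0.973, 0.232, -0.0]
force: [-0.3, 0.0, -8.9]
gripper_width: 13.4
grip_force: 35.0
```

```bash
python3 st.py
```

```text
t 14.93 tcp [ 502.17 -117.11  111.73] F [-0.29  0.04 -8.91] M [-0.045  0.239 -0.006] w 13.4 turn 1.004 j7 -0.43
```

Call:
apply_moves --motion '[[0,[0,0,0.008],[0,0,0]],[0,[0,0,0.016],[0,0,0]],[0,[0,0,0.02],[0,0,0]],[0,[0,0,0.02],[0,0,0]]]'

```text
clock: 15.42
tcp_pos: [502.2, -117.2, 107.8]
tcp_rot: [0.0, 0.973, 0.233, 0.0]
force: [-0.6, 0.7, -9.0]
gripper_width: 13.2
grip_force: 35.0
```

```bash
python3 st.py
```

```text
t 15.43 tcp [ 502.21 -117.15  107.79] F [-0.63  0.75 -9.02] M [0.056 0.24  0.008] w 13.2 turn 1.003 j7 -0.42
```

Call:
apply_moves --motion '[[0,[0,0,0.004],[0,0,0]],[0,[0,0,0.006],[0,0,0]],[0,[0,0,0.006],[0,0,0]]]'

```text
clock: 15.8
tcp_pos: [502.3, -117.3, 107.0]
tcp_rot: [-0.0, 0.973, 0.233, 0.0]
force: [-2.1, 1.1, -1.7]
gripper_width: 13.3
grip_force: 35.0
```

```bash
python3 st.py
```

```text
t 15.8 tcp [ 502.29 -117.26  106.98] F [-2.14  1.06 -1.69] M [ 0.134  0.671 -0.014] w 13.3 turn 1.003 j7 -0.42
```

Seated: the floor is 7 mm below the rim and takes the load. I release now.

Call:
apply_moves --motion '[[0.25,[0,0,0],[0,0,0]],[0.4,[0,0,0],[0,0,0]],[0.5,[0,0,0],[0,0,0]],[0.5,[0,0,0],[0,0,0]],[0.5,[0,0,-0.2],[0,0,0]],[0.5,[0,0,-0.4],[0,0,0]],[0.5,[0,0,-0.6],[0,0,0]],[0.5,[0,0,-0.6],[0,0,0]]]' --force 10

```text
clock: 16.8
tcp_pos: [504.0, -117.7, 229.1]
tcp_rot: [0.001, 0.973, 0.233, 0.003]
force: [-0.2, 1.1, -0.0]
gripper_width: 44.0
grip_force: 0.0
```

```bash
python3 - <<'E'
from h import *
m=optics.camera_model("wrist"); im=snap("wrist"); mt=optics.camera_model("top"); it=snap("top")
t=cv2.resize(it[170:300,180:400],(660,390)); w=cv2.resize(im,(520,390))
cv2.imwrite("pics/a.png",cv2.resize(np.hstack([w,t]),(800,264))[:,:,::-1])
for c in("wrist","top"):
  for n in ("socket","knob"):
    for r in optics.trace(c,n)[:2]:
        ys,xs=np.nonzero(r["pixels"]); print(c,n,round(r["p"],2),r["centre"],cv2.minAreaRect(np.c_[xs,ys].astype(np.float32)))
E
python3 st.py
```

```text
wrist socket 0.65 [9.4, 61.9] ((19.5, 48.5), (47.0, 39.0), 90.0)
wrist socket 0.59 [174.4, 125.0] ((180.80880737304688, 126.48529815673828), (98.61168670654297, 68.59943389892578), 30.963754653930664)
wrist knob 0.61 [255.9, 181.7] ((256.0, 183.5), (53.0, 18.0), 90.0)
top socket 0.8 [283.2, 233.5] ((287.3999938964844, 234.80003356933594), (44.15636444091797, 30.512544631958008), 7.125016689300537)
top socket 0.69 [256.6, 257.7] ((258.0, 259.5), (19.0, 18.0), 90.0)
t 17.1 tcp [ 501.45 -116.97  225.62] F [ 0.15 -0.05  0.16] M [-0.033  0.17  -0.035] w 44.2 turn 1.003 j7 -0.57
```

View pics/a.png

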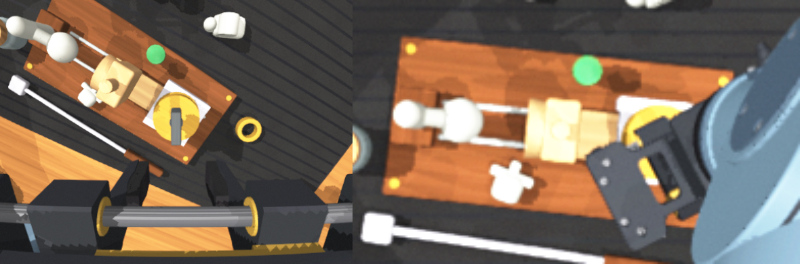

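Run:
```python
from h import *
m=optics.camera_model("wrist"); yaw=1.4726;ex=np.array([np.cos(yaw),np.sin(yaw)]);c=np.array([502.2,-116.8])
m1={'intrinsics':m['intrinsics'],'k1':m['k1'],'xyz':np.array([509.42,-34.87,404.12]),'orientation':[0.98658329,-0.15615901,0.00732991,-0.04705371]}
im=cv2.imread("pics/w1.png")
P=onz("wrist",(257,62),143,m1); d=(P[:2]-c); print(P, d@ex, d@[-ex[1],ex[0]])
cv2.imwrite("pics/peg.png",cv2.resize(im[20:110,190:330],(700,450),interpolation=cv2.INTER_CUBIC))
for a in (75,80,85,90): print(a,proj("wrist",np.r_[c+a*ex,143],m1).round(1))
```

```text
[511.5681291  -11.22656298 143.        ] 105.9832871701492 1.0272720117134906
75 [[258.1 101.8]]
80 [[258.2  95.5]]
85 [[258.2  89.2]]
90 [[258.2  82.8]]
```

View pics/peg.png

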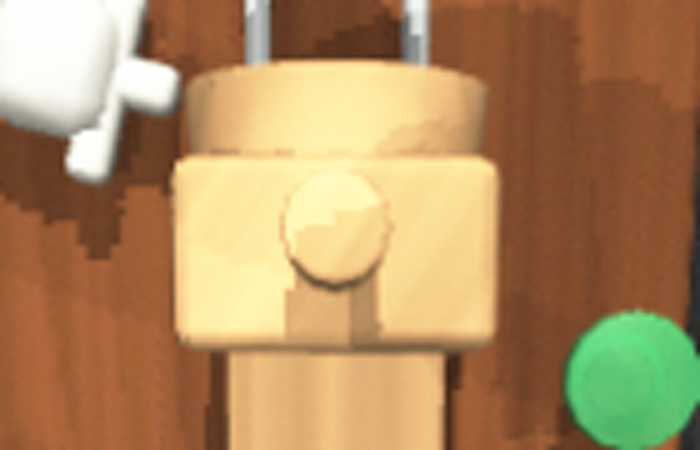

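The peg top is at about (257,65) in the wrist picture, which puts it about 104 mm from the plunger on the centre line.

```bash
python3 -c "
from h import *
togo((512.3,-13.5,200),-0.098)"
```

```text
t 17.1 tcp [ 501.5 -117.   225.6] F [ 0.2 -0.   0.2] j7 -0.57
shift [ 0.2826 -0.4368  0.128 ] turn [-0.0005  0.0004 -0.3194]
```

Call:
apply_moves --motion '[[0.7,[0.1,-0.15,0],[0,0,-0.06]],[0.7,[0.283,-0.437,0.1],[0,0,-0.319]],[0.7,[0.283,-0.437,0.1],[0,0,-0.319]],[0.7,[0.283,-0.437,0.1],[0,0,-0.319]],[0.7,[0.283,-0.437,0.1],[0,0,-0.319]],[0.7,[0.283,-0.437,0.1],[0,0,-0.319]],[0.7,[0.283,-0.437,0.1],[0,0,-0.319]],[0.7,[0.283,-0.437,0.1],[0,0,-0.319]]]'

```text
clock: 18.1
tcp_pos: [512.9, -13.7, 206.3]
tcp_rot: [-0.0, 0.742, 0.671, -0.0]
force: [0.3, -0.5, 0.0]
gripper_width: 61.4
grip_force: 0.0
```

Run:
```python
from h import *
m=optics.camera_model("wrist"); im=snap("wrist","w2.png")
c=np.array([512.3,-13.5]); t=np.linspace(0,6.28,24)
v=im.copy(); cv2.polylines(v,[proj("wrist",np.c_[c[0]+9*np.cos(t),c[1]+9*np.sin(t),143+0*t],m).round().astype(np.int32)],True,(255,0,0))
cv2.imwrite("pics/w2o.png",cv2.resize(v[100:280,150:370],(660,540))[:,:,::-1])
togo((512.3,-13.5,115),-0.098)
```

```text
t 18.15 tcp [512.9 -13.7 206.3] F [ 0.3 -0.1 -0.6] j7 0.11
shift [ 0.0006 -0.0028  0.4566] turn [-0.0002  0.0001 -0.0007]
```

View pics/w2o.png

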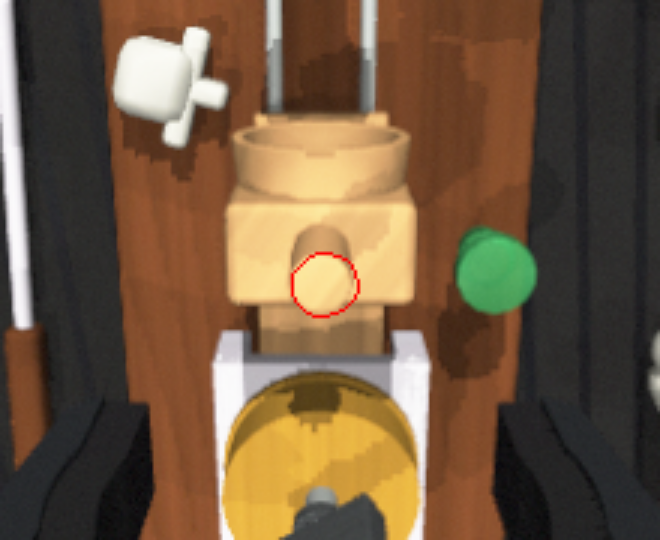

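The peg top matches the predicted circle. I descend and grip the peg.

Call:
apply_moves --motion '[[0.7,[0,-0.002,0.25],[0,0,0]],[0.6,[0,-0.002,0.4],[0,0,0]],[0.5,[0,-0.002,0.457],[0,0,0]],[0.4,[0,-0.002,0.457],[0,0,0]],[0.3,[0,-0.002,0.457],[0,0,0]],[0.25,[0,-0.002,0.457],[0,0,0]],[0.2,[0,-0.002,0.457],[0,0,0]],[0.15,[0,-0.002,0.457],[0,0,0]],[0.1,[0,-0.002,0.457],[0,0,0]],[0.1,[0,-0.002,0.457],[0,0,0]]]' --force 10

```text
clock: 19.4
tcp_pos: [512.7, -13.6, 115.2]
tcp_rot: [0.0, 0.741, 0.671, 0.0]
force: [-1.0, -0.3, 0.1]
gripper_width: 8.9
grip_force: 0.0
```

```bash
python3 st.py; python3 -c "
from h import *
e=np.array([np.cos(1.4726),np.sin(1.4726),0])
s=telemetry.read_state(); print(rot(s['tcp_rot']).inv().apply(e*60)/200)"
```

```text
t 19.4 tcp [512.7  -13.55 115.23] F [-0.96 -0.25  0.14] M [-0.071  0.054 -0.   ] w 8.9 turn 0.001 j7 0.22
[ 2.99999869e-01 -2.79849123e-04 -1.13515450e-07]
```

Run:
```python
from h import *
a=snap("wrist","w3.png"); b=snap("scene","s3.png")
cv2.imwrite("pics/v3.png",np.hstack([cv2.resize(a[100:340,150:370],(400,436)),cv2.resize(b[120:250,170:350],(400,436))])[:,:,::-1])
```

```text
(no output)
```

View pics/v3.png

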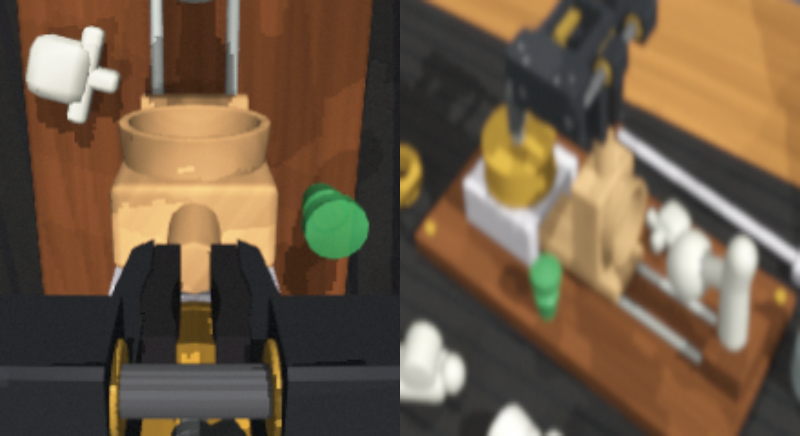

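Run:
```python
from h import *
m=optics.camera_model("wrist"); s=telemetry.read_state(); print(m["xyz"],m["orientation"],s["tcp_pos"])
ex=np.array([np.cos(1.4726),np.sin(1.4726)]);c=np.array([502.2,-116.8])
for px,z,n in(((257,213),111,"peg front base"),((257,196),111,"block top front edge")):
    P=onz("wrist",px,z,m); print(n,P,(P[:2]-c)@ex)
print("tcp proj",proj("wrist",s["tcp_pos"],m), (s["tcp_pos"][:2]-c)@ex)
# same from top picture taken at start; socket mask centroid and extremes
im=cv2.imread("pics/top0.png"); cv2.imwrite("pics/t3.png",cv2.resize(im[205:265,225:365],(700,300),interpolation=cv2.INTER_CUBIC))
mt=optics.camera_model("top")
for a in(85,95,104,115): print(a,proj("top",np.r_[c+a*ex,143],mt))
```

```text
[519.56236829  66.63497458 290.401142  ] [ 0.98658667 -0.15568676  0.00769973 -0.04846736] [512.68011573 -13.54537648 115.18802663]
peg front base [512.28035045  -5.71765648 111.        ] 111.5354803173157
block top front edge [513.39839781   5.60673161 111.        ] 122.9149262392925
tcp proj [[258.85152356 226.95511483]] 103.78466189846796
85 [[291.84511795 234.83411638]]
95 [[286.50767374 234.26802509]]
104 [[281.70759347 233.75925276]]
115 [[275.84529943 233.13831274]]
```

View pics/t3.png

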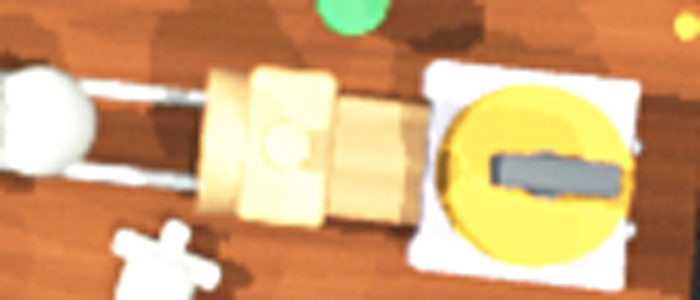

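Call:
apply_moves --motion '[[0,[0,0,0],[0,0,0]],[0,[0,0,0],[0,0,0]]]' --force 5

```text
clock: 19.75
tcp_pos: [512.7, -13.5, 115.2]
tcp_rot: [0.0, 0.741, 0.671, -0.0]
force: [0.2, -0.8, 0.2]
gripper_width: 0.3
grip_force: 0.0
```

```bash
python3 st.py
python3 - <<'E'
from h import *
m=optics.camera_model("wrist"); s=telemetry.read_state()
T=rot(s["tcp_rot"]); w=s["gripper_width"]/2
pts=[s["tcp_pos"]+T.apply([a,b,c]) for c in(0,-28) for b in(w,-w) for a in (9,-9)]
print("pad corners (front/back at y+,y-; tip, 28 up)",proj("wrist",pts,m).round(0).tolist())
ex=np.array([np.cos(1.4726),np.sin(1.4726)]);c=np.array([502.2,-116.8])+103*ex
for z in(111,143): print("peg f/b",z,proj("wrist",[np.r_[c+9*ex,z],np.r_[c-9*ex,z]],m).round(0).tolist())
a=snap("wrist"); cv2.imwrite("pics/w4.png",cv2.resize(a[170:320,190:330],(560,600))[:,:,::-1])
E
```

```text
t 19.75 tcp [512.69 -13.55 115.22] F [ 0.24 -0.77  0.22] M [-0.062  0.052 -0.07 ] w 0.3 turn 0.001 j7 0.22
pad corners (front/back at y+,y-; tip, 28 up) [[259.0, 214.0], [259.0, 240.0], [259.0, 214.0], [259.0, 240.0], [259.0, 234.0], [259.0, 263.0], [259.0, 234.0], [259.0, 263.0]]
peg f/b 111 [[258.0, 212.0], [258.0, 238.0]]
peg f/b 143 [[259.0, 235.0], [258.0, 264.0]]
```

View pics/w4.png

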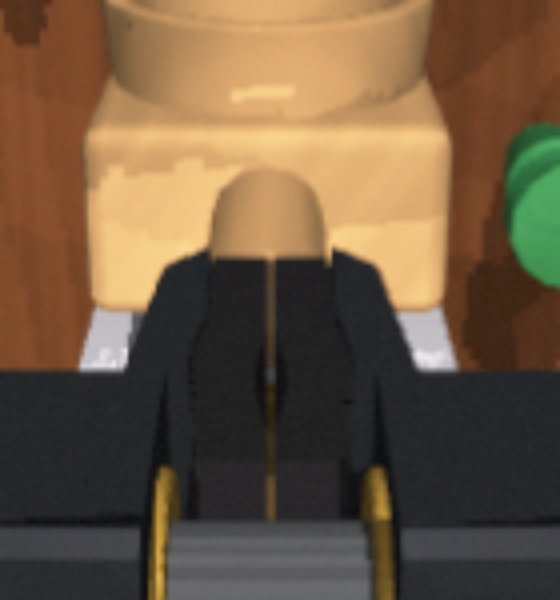

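The shut fingers hide the peg's top disc, so they closed above the peg: the visible tips sit about 28 mm higher than the reported TCP suggests. I check the offset, then open and go lower in small steps, watching the force.

```bash
python3 -c "
from h import *
print(bot.grasp_offset,[a for a in dir(bot) if a[0]!='_'])"
```

```text
18.700000000000003 ['Unreachable', 'finish_job', 'grasp_offset']
```

Call:
apply_moves --motion '[[0.2,[0,0,-0.02],[0,0,0]],[0.4,[0,0,-0.02],[0,0,0]],[0.45,[0,0,-0.02],[0,0,0]],[0.45,[0,0,0.02],[0,0,0]],[0.45,[0,0,0.02],[0,0,0]]]'

```text
clock: 20.42
tcp_pos: [512.1, -13.5, 110.4]
tcp_rot: [-0.0, 0.741, 0.671, -0.001]
force: [-0.8, 1.2, -0.0]
gripper_width: 39.8
grip_force: 0.0
```

```bash
python3 st.py
```

```text
t 20.43 tcp [512.07 -13.53 110.45] F [-0.78  1.15 -0.01] M [-0.073  0.039  0.019] w 39.8 turn 0.001 j7 0.22
```

Call:
apply_moves --motion '[[0.45,[0,0,0.015],[0,0,0]],[0.45,[0,0,0.03],[0,0,0]],[0.45,[0,0,0.03],[0,0,0]]]'

```text
clock: 20.8
tcp_pos: [512.5, -13.6, 105.0]
tcp_rot: [-0.0, 0.741, 0.671, -0.0]
force: [-0.0, -0.1, 0.6]
gripper_width: 39.8
grip_force: 0.0
```

Call:
apply_moves --motion '[[0.45,[0,0,0.015],[0,0,0]],[0.45,[0,0,0.03],[0,0,0]],[0.45,[0,0,0.03],[0,0,0]]]'

```text
clock: 21.18
tcp_pos: [512.5, -13.6, 99.0]
tcp_rot: [-0.0, 0.741, 0.671, -0.0]
force: [-0.0, 0.6, 1.1]
gripper_width: 39.3
grip_force: 0.0
```

```bash
python3 st.py
python3 - <<'E'
from h import *
a=snap("wrist"); b=snap("scene")
cv2.imwrite("pics/v5.png",np.hstack([cv2.resize(a[150:330,160:360],(480,432)),cv2.resize(b[110:215,190:290],(320,432))])[:,:,::-1])
E
```

```text
t 21.18 tcp [512.49 -13.55  98.96] F [-0.03  0.58  1.1 ] M [-0.066  0.057 -0.038] w 39.3 turn 0.001 j7 0.24
```

View pics/v5.png

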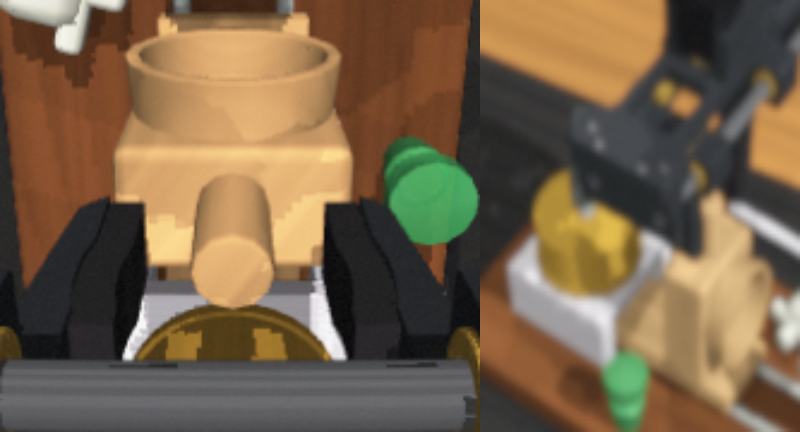

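Call:
apply_moves --motion '[[0.35,[0,0,0.01],[0,0,0]],[0.3,[0,0,0.01],[0,0,0]],[0.25,[0,0,0.01],[0,0,0]],[0.2,[0,0,0.01],[0,0,0]],[0.15,[0,0,0.01],[0,0,0]],[0.1,[0,0,0.01],[0,0,0]],[0.1,[0,0,0.01],[0,0,0]]]' --force 8

```text
clock: 22.15
tcp_pos: [512.2, -13.5, 97.1]
tcp_rot: [-0.0, 0.741, 0.671, -0.0]
force: [-2.6, 1.0, 1.1]
gripper_width: 17.3
grip_force: 8.0
```

```bash
python3 st.py
```

```text
t 22.15 tcp [512.21 -13.48  97.15] F [-2.58  1.05  1.09] M [-0.011  0.781  0.023] w 17.3 turn 0.001 j7 0.24
```

Call:
apply_moves --motion '[[0,[0,-0.003,0],[0,0,0]],[0,[0.01,-0.003,0],[0,0,0]],[0,[0.03,-0.003,0],[0,0,0]],[0,[0.05,-0.003,0],[0,0,0]],[0,[0.05,-0.003,0],[0,0,0]]]' --force 15

```text
clock: 22.78
tcp_pos: [513.2, -2.7, 97.2]
tcp_rot: [-0.0, 0.741, 0.672, 0.0]
force: [-1.1, -0.4, -0.9]
gripper_width: 17.0
grip_force: 15.0
```

```bash
python3 st.py
```

```text
t 22.77 tcp [513.24  -2.69  97.16] F [-1.1  -0.43 -0.94] M [-0.073  0.21  -0.038] w 17.0 turn 0.0 j7 0.22
```

Call:
apply_moves --motion '[[0,[0.03,0,0],[0,0,0]],[0,[0.06,0,0],[0,0,0]],[0,[0.09,0,0],[0,0,0]],[0,[0.12,0,0],[0,0,0]],[0,[0.15,0,0],[0,0,0]],[0,[0.18,0,0],[0,0,0]],[0,[0.2,0,0],[0,0,0]],[0,[0.2,0,0],[0,0,0]]]'

```text
clock: 23.78
tcp_pos: [517.3, 37.3, 97.2]
tcp_rot: [-0.0, 0.741, 0.672, 0.0]
force: [1.5, 1.5, -4.4]
gripper_width: 17.5
grip_force: 15.0
```

```bash
python3 st.py
```

```text
t 23.77 tcp [517.3   37.31  97.23] F [ 1.52  1.52 -4.42] M [ 0.104 -0.212  0.048] w 17.5 turn 0.0 j7 0.14
```

Call:
apply_moves --motion '[[0,[0.01,0.001,0.003],[0,0,0]],[0,[0.02,0.001,0.003],[0,0,0]],[0,[0.03,0.001,0.003],[0,0,0]],[0,[0.03,0.001,0.003],[0,0,0]]]'

```text
clock: 24.28
tcp_pos: [517.9, 42.4, 97.1]
tcp_rot: [-0.0, 0.741, 0.671, 0.0]
force: [-1.8, -1.9, 6.2]
gripper_width: 17.5
grip_force: 15.0
```

```bash
python3 st.py
```

```text
t 24.27 tcp [517.85  42.36  97.09] F [-1.78 -1.9   6.17] M [-0.26   0.612 -0.045] w 17.5 turn 0.001 j7 0.13
```

Call:
apply_moves --motion '[[0,[0.004,0,0],[0,0,0]],[0,[0.008,0,0],[0,0,0]],[0,[0.008,0,0],[0,0,0]]]'

```text
clock: 24.65
tcp_pos: [518.0, 43.8, 97.1]
tcp_rot: [-0.0, 0.741, 0.671, 0.0]
force: [-2.6, -0.3, 5.6]
gripper_width: 17.2
grip_force: 15.0
```

```bash
python3 st.py
```

```text
t 24.65 tcp [518.    43.79  97.09] F [-2.62 -0.3   5.65] M [-0.405  0.594  0.009] w 17.2 turn 0.001 j7 0.13
```

Call:
apply_moves --motion '[[0,[0.004,-0.001,-0.0015],[0,0,0]],[0,[0.006,-0.001,-0.0015],[0,0,0]],[0,[0.006,-0.001,-0.0015],[0,0,0]]]'

```text
clock: 25.02
tcp_pos: [518.1, 45.1, 97.1]
tcp_rot: [0.0, 0.741, 0.671, 0.0]
force: [-1.1, -1.2, 4.7]
gripper_width: 17.2
grip_force: 15.0
```

```bash
python3 st.py
```

```text
t 25.02 tcp [518.13  45.06  97.13] F [-1.13 -1.22  4.71] M [-0.434  0.317 -0.035] w 17.2 turn 0.001 j7 0.13
```

Call:
apply_moves --motion '[[0,[0.002,0,0],[0,0,0]],[0,[0.004,0,0],[0,0,0]],[0,[0.004,0,0],[0,0,0]]]'

```text
clock: 25.4
tcp_pos: [518.2, 45.9, 97.1]
tcp_rot: [0.0, 0.741, 0.671, 0.0]
force: [-2.0, -1.6, 6.2]
gripper_width: 17.5
grip_force: 15.0
```

```bash
python3 st.py
```

```text
t 25.4 tcp [518.21  45.88  97.1 ] F [-1.98 -1.58  6.16] M [-0.407  0.345 -0.048] w 17.5 turn 0.001 j7 0.12
```

Call:
apply_moves --motion '[[0,[0.002,0,-0.001],[0,0,0]],[0,[0.004,0,-0.001],[0,0,0]],[0,[0.004,0,-0.001],[0,0,0]]]'

```text
clock: 25.78
tcp_pos: [518.2, 46.4, 97.1]
tcp_rot: [0.0, 0.741, 0.671, 0.0]
force: [-0.9, -2.5, 2.9]
gripper_width: 17.5
grip_force: 15.0
```

```bash
python3 st.py
```

```text
t 25.77 tcp [518.23  46.38  97.14] F [-0.85 -2.49  2.89] M [-0.696  0.13   0.02 ] w 17.5 turn 0.001 j7 0.12
```

Call:
apply_moves --motion '[[0,[0.002,0,-0.001],[0,0,0]],[0,[0.004,0,-0.001],[0,0,0]],[0,[0.004,0,-0.001],[0,0,0]]]'

```text
clock: 26.15
tcp_pos: [518.2, 46.5, 97.2]
tcp_rot: [0.001, 0.742, 0.671, -0.0]
force: [1.4, -4.9, 0.5]
gripper_width: 17.2
grip_force: 15.0
```

```bash
python3 st.py
```

```text
t 26.15 tcp [518.2   46.45  97.17] F [ 1.37 -4.94  0.53] M [-1.169 -0.123  0.029] w 17.2 turn 0.002 j7 0.12
```

The socket has stopped at about 60 mm of slide with the push risen to 5 N, so it is home. I release and retreat.

Call:
apply_moves --motion '[[0.25,[0,0,0],[0,0,0]],[0.4,[0,0,0],[0,0,0]],[0.5,[0,0,0],[0,0,0]],[0.5,[0,0,0],[0,0,0]],[0.5,[0,0,-0.2],[0,0,0]],[0.5,[0,0,-0.4],[0,0,0]],[0.5,[0,0,-0.6],[0,0,0]],[0.5,[0,0,-0.6],[0,0,0]],[0.5,[0,0,-0.6],[0,0,0]]]' --force 8

```text
clock: 27.28
tcp_pos: [517.6, 47.7, 216.7]
tcp_rot: [-0.0, 0.741, 0.671, -0.0]
force: [0.5, 0.5, -0.4]
gripper_width: 44.5
grip_force: 0.0
```

```bash
python3 st.py
python3 - <<'E'
from h import *
m=optics.camera_model("wrist"); im=snap("wrist","end.png")
c=np.array([518.1,46.3]); print("peg top predicted",proj("wrist",np.r_[c,143],m))
for n in("socket","knob","stopper","vertebra"):
    for r in optics.trace("wrist",n)[:1]:
        ys,xs=np.nonzero(r["pixels"]); print(n,round(r["p"],2),r["centre"],xs.min(),xs.max(),ys.min(),ys.max())
ex=np.array([np.cos(1.4726),np.sin(1.4726)]);k=np.array([502.2,-116.8])
d=np.array([np.cos(1.4726-1.003),np.sin(1.4726-1.003)])
for z in(133,142): print("bar ends",z,proj("wrist",[np.r_[k+23*d,z],np.r_[k-23*d,z]],m).round(1).tolist())
P=np.r_[c,0]; p=proj("wrist",np.r_[c,143],m)[0]
g=cv2.cvtColor(im,cv2.COLOR_RGB2GRAY); x,y=int(p[0]),int(p[1])
h=cv2.HoughCircles(g[y-40:y+40,x-40:x+40],cv2.HOUGH_GRADIENT,1,20,param1=60,param2=10,minRadius=8,maxRadius=16)
print(None if h is None else h[0][:3]+[x-40,y-40,0])
E
```

```text
t 27.27 tcp [517.64  47.69 216.72] F [ 0.52  0.48 -0.43] M [-0.107  0.074 -0.021] w 44.5 turn 0.001 j7 -0.01
peg top predicted [[259.18902545 192.38497505]]
socket 0.65 [256.2, 191.3] 228 289 143 258
knob 0.93 [253.1, 336.2] 236 278 329 351
stopper 0.84 [309.1, 224.6] 300 322 218 233
vertebra 0.73 [207.8, 175.9] 194 227 160 196
bar ends 133 [[277.3, 325.5], [241.0, 343.5]]
bar ends 142 [[277.8, 331.7], [240.6, 349.9]]
[[257.5        191.5          9.39999962]
 [238.5        176.5         13.19999981]
 [273.5        168.5         11.        ]]
```

```bash
python3 -c "
from plant import bot
print(bot.finish_job())"
```

```text
the job is handed in; nothing more can be done
None
```

The plunger is retracted and seated in its rest notch at about 1.0 rad. The socket slid about 60 mm until it stopped against the ball under about 5 N of push, both are released, and the job was handed in at about 27 s with no verdict returned.

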